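Snap the storage tub's lid shut all round

TASK

The lid has been laid on the white plastic storage tub, but the four sides of its rim still stand up unlatched, so what is stored in it would draw damp. Press the rim down with the fingertips, side after side, until all four sides have clicked shut and lie flush. Leave the tub standing where it is without lifting or tipping it, and do not disturb the jar, the beaker or the marker near it.

Things in the scene. Friction and masses are not known exactly. Their poses are not given: they have to be found in the camera images.
- tub: white plastic storage tub, light grey snap lid, loose, 0.85 kg. Lid 126 mm (its x) by 176 mm (its y); flat frame and fixed corners 84 mm above the worktop; recess 60x110 mm, 4 mm deep, with blank label in the middle. Origin: centre of underside. The rim's 4 straight sides are separate sections, each a 25 mm wide flange hinged at its inner edge. 25 N straight down on the rim does not tip it.
- rim_near_pad (a point): press spot with three fine ribs on top of the rim section on the tub's -x side (the long side towards the robot, 123 mm long): mid-length, 18 mm out from the hinge line, 7 mm in from the outer edge. 84 mm above the worktop when the section is shut, about 89 mm while it stands up.
- rim_far_pad (a point): the same press spot on the section on the tub's +x side (long side away from the robot, 123 mm long)
- rim_left_pad (a point): the same press spot on the section on the tub's +y side (short side, 73 mm long)
- rim_right_pad (a point): the same press spot on the section on the tub's -y side (short side, 73 mm long)
- rim_near (a joint): angle of the tub's -x section: about 0.29 rad standing up (outer edge 7 mm high), 0 shut, flush, hard stop. A snap fit: the lip in its skirt passes over a bead on the tub's wall. About 10 N straight down on the press spot drives it; below 0.1 rad (spot 2 mm above flush) it clicks down by itself and stays; let go above 0.16 rad, it springs up again.
- rim_far (a joint): the same for the section on the tub's +x side
- rim_left (a joint): the same for the section on the tub's +y side
- rim_right (a joint): the same for the section on the tub's -y side
- jar: white plastic reagent jar, 68 mm wide, 105 mm tall, loose, on the left of the tub; bystander. Origin at the centre of its underside
- beaker: glass beaker, 73 mm wide, 93 mm tall, loose, on the right of the tub; bystander. Origin at the centre of its underside
- marker: blue marker pen, 136 mm long, 15 mm thick, lying loose at the front left of the tub; bystander. Origin at the centre of its underside
Mind the look-alikes: they are no part of the job. There is more than one size of the tub; the one meant has the size given above.

How it is judged:
By the outcome, as a careful person would: the job done as asked, in the order asked, and still so for the second after the job is handed in, with the robot touching nothing.
It also fails if it takes over 48 s, if anything falls off the work surface, if the arm or the gripper's body presses on something with over 40 N, if the wrist force passes 120 N, or if a joint passes its speed limit or range.

ROBOT

A 6-joint arm with a two-finger parallel gripper is mounted at the origin on a cart in front of the work surface, level with it; the furniture and walls round the work are solid. World frame = base frame: x ahead of the robot, y to its left, z up, the work surface at z = 0. Lengths are in m, angles in rad, forces in N, time in s.
With the tool pointing down it reaches from about 0.25 to 0.775 m from the base axis. Payload 4 kg.
Tool frame: the origin (TCP) lies at the very end of the fingers, on their centre line; the grasp point (between the pads) lies tcp_to_grasp behind it (tcp_to_grasp is the distance from the TCP to the grasp point, in m); z points along the fingers, y is the direction in which the jaws open and shut (so a half turn about z gives the same grasp; the last joint's range is limited). The gripper opens to 94 mm and grips with 3 to 60 N. Pads are 16 mm wide; open, the fingers measure 119 mm over their backs; the gripper's body (75 mm by 177 mm) begins 78 mm behind the grasp point.
Start: joints at [-1.375, 0.087, 1.371, -0, 1.684, -0.103], TCP at [0.162, -0.526, 0.206] pointing down, gripper open.
Joint ranges: [-3.1, 3.1], [-0.76, 2.03], [0.27, 2.55], [-1.08, 4.22], [0.17, 2.65], [-2.57, 2.57]. Speed limits (rad/s): [2.79, 2.79, 3.14, 3.14, 3.14, 3.14].

INTERFACE

Orientations are given as [roll, pitch, yaw] about the fixed x, y, z axes, in that order (R = Rz(yaw) Ry(pitch) Rx(roll)).
In Python, from bench import * gives the robot as it stands.
- The arm moves only by the tool play_rows, never from a script. Its argument "rows" is a list of rows, each a list of 3 entries, a list of its own where there are three numbers: the finger opening in cm, from 0 to 9.4, then the shift along the world's x, y, z in cm, then the turn, a rotation vector about the world's x, y, z in rad. A call has 1 to 8 rows; each row is the pose to reach, as a shift and turn from the pose commanded when the call began; what a row does not reach only later rows make up. A row lasts 1/12 s, in which the tool goes at most 41.7 mm and 7.16 degrees, less where a joint would pass 70% of its speed; a pose out of reach is approached as far as the arm can. A call with a gripper value outside its range is refused whole. The fingers move at their own pace and stop on an object; the grip force is fixed at half the most. Time passes only in rows, so rows that repeat a pose let the fingers close. It gives the time, the measured TCP pose, the force and the opening at its end, in the units of the state.
- get_obs(): the state, without advancing time (a new reading comes with each control period).
- snapshot(name): name is "scene" or "top" or "wrist"; returns a dict with "pixels" (384x512x3 uint8, red, green, blue), "fx", "fy", "cx", "cy" (pixels), "dist_coeffs" ([k1, k2, p1, p2, k3] as OpenCV has them; the pictures are not rectified), "rvec" (rotation vector, rad) and "tvec" (3), from world to camera coordinates, as OpenCV has them. Camera axes: x right, y down, z forward; pixel columns grow to the right and rows downward; lengths in m; the calibration is good to about 2 mm. A picture is of the moment at which its call begins. There is no depth.
- close_job(): hands the job in, once; it reports no verdict.
Trained networks look in the newest picture that a camera, given by its name, has taken for a name from the list of things; names that differ only in an ending like _2 or _b are one class to them, and where a whole thing is asked for, a point or a joint stands for the part that bears it (a point fixed in the world has none). Each returns a list of dicts, best first, with "confidence" (0 to 1); they miss things now and then, are a little off and sometimes report something else, mostly with a low value. They report only what shows in the picture. A call takes as long as a camera call. They do not tell look-alikes from the thing itself.
- silhouettes(camera, label): "mask" (384x512 bool, what is visible of it) and "point" ([row, column] in pixels, amid what is visible of it).
The state is a dict: "time": time; "joint_positions": joint angles; "qvel": joint speeds; "joint_torque": joint torques, N m; "tool_pos": TCP position; "ee_rot": TCP orientation; "wrist_force": force on the tool from outside, world axes, zero at the start; "wrist_torque": the same for the moment, N m; "width": finger opening in m.
Only numpy, scipy, OpenCV 4.12 (cv2) and the standard library are available. Lean on these libraries where they do the work, as an engineer would, in place of code of your own. Each camera call takes 0.05 s, during which the arm holds its last target. There are 200 camera calls.

## Working session

There is one attempt and no reset: what is moved stays moved. The work goes in short steps, Python scripts to look and compute and a tool call to move; the robot and the scene stay as the last step left them, time stands still between calls to the robot, and variables do not carry over. Pictures are saved under pics/ and viewed, about 8 in all and at most 12, crops included, and the job is handed in when it is done.

Besides the shell and the picture viewer there is one more tool, called after "Request:" by a JSON object that holds its "fn" and its "kwargs", one argument or row to a line. play_rows: Moves the arm, as the interface text tells. Its arguments: {"type":"object","properties":{"rows":{"type":"array"}},"required":["rows"]}

```bash
mkdir -p pics; ls; cat > h.py <<'E'
from bench import *
import numpy as np, cv2
def cam(s):
    K=np.array([[s['fx'],0,s['cx']],[0,s['fy'],s['cy']],[0,0,1.]])
    return K,np.array(s['dist_coeffs'],float),np.array(s['rvec'],float),np.array(s['tvec'],float)
def toworld(s,uv,z):
    K,d,r,t=cam(s); uv=np.array(uv,float).reshape(-1,1,2)
    n=cv2.undistortPoints(uv,K,d).reshape(-1,2); R=cv2.Rodrigues(r)[0]
    D=np.c_[n,np.ones(len(n))]@R; c=-R.T@t.ravel()
    return c+D*((z-c[2])/D[:,2])[:,None]
def proj(s,p):
    K,d,r,t=cam(s); return cv2.projectPoints(np.array(p,float).reshape(-1,1,3),r,t,K,d)[0].reshape(-1,2)
def save(s,n): cv2.imwrite('pics/'+n+'.png',s['pixels'][:,:,::-1])
E
python3 - <<'E'
from h import *
o=get_obs(); print({k:np.round(v,3).tolist() for k,v in o.items()})
ims=[]
for c in ("top","scene"):
    s=snapshot(c); ims.append(s['pixels'])
    np.save(f'pics/{c}0.npy',s,allow_pickle=True)
    for l in ("tub","rim_near_pad","rim_far_pad","rim_left_pad","rim_right_pad","jar","beaker","marker"):
        for r in silhouettes(c,l)[:3]:
            p=r['point']; w=toworld(s,[[p[1],p[0]]],0.085 if 'rim' in l or l=='tub' else 0.05)[0]
            print(c,l,round(r['confidence'],2),np.round(p),int(r['mask'].sum()),np.round(w,3))
cv2.imwrite('pics/a.png',cv2.resize(np.vstack(ims)[:,:,::-1],None,fx=.78,fy=.78,interpolation=cv2.INTER_AREA))
E
```

```text
pics
{'time': 0.0, 'joint_positions': [-1.375, 0.088, 1.372, -0.0, 1.684, -0.103], 'qvel': [0.001, -0.0, -0.001, 0.001, -0.001, -0.001], 'joint_torque': [-0.001, -34.018, -30.243, 0.072, 0.033, -0.0], 'tool_pos': [0.162, -0.525, 0.204], 'ee_rot': [-3.139, -0.0, 0.299], 'wrist_force': [-0.514, 0.372, 0.378], 'wrist_torque': [-0.009, 0.039, 0.017], 'width': 0.094}
top tub 0.91 [188. 256.] 3105 [0.517 0.016 0.085]
top tub 0.83 [256. 218.] 1366 [0.334 0.115 0.085]
top rim_near_pad 0.73 [247. 231.] 202 [0.358 0.082 0.085]
top rim_near_pad 0.55 [204. 242.] 458 [0.474 0.053 0.085]
top rim_near_pad 0.17 [172. 227.] 228 [0.559 0.094 0.085]
top rim_far_pad 0.67 [266. 207.] 171 [0.309 0.142 0.085]
top rim_far_pad 0.57 [169. 264.] 495 [ 0.571 -0.004  0.085]
top rim_left_pad 0.57 [170. 229.] 293 [0.566 0.089 0.085]
top rim_left_pad 0.5 [273. 228.] 145 [0.291 0.088 0.085]
top rim_right_pad 0.56 [240. 208.] 114 [0.377 0.142 0.085]
top rim_right_pad 0.38 [173. 226.] 289 [0.556 0.099 0.085]
top jar 0.95 [186. 153.] 548 [0.525 0.3   0.05 ]
top beaker 0.61 [173. 349.] 757 [ 0.569 -0.248  0.05 ]
top mar
[... 250 characters left out ...]
4 0.085]
scene rim_near_pad 0.69 [222. 292.] 181 [0.341 0.127 0.085]
scene rim_far_pad 0.54 [166. 236.] 374 [0.564 0.009 0.085]
scene rim_left_pad 0.69 [166. 234.] 335 [0.57  0.011 0.085]
scene rim_left_pad 0.63 [182. 217.] 223 [0.558 0.093 0.085]
scene rim_left_pad 0.28 [284. 222.] 403 [0.356 0.343 0.085]
scene rim_right_pad 0.49 [238. 273.] 139 [0.348 0.19  0.085]
scene rim_right_pad 0.46 [166. 277.] 192 [ 0.481 -0.05   0.085]
scene jar 0.76 [250. 167.] 1607 [0.521 0.306 0.05 ]
scene jar 0.32 [184. 215.] 228 [0.589 0.062 0.05 ]
scene beaker 0.9 [139. 288.] 848 [ 0.565 -0.255  0.05 ]
scene marker 0.88 [287. 221.] 372 [0.374 0.324 0.05 ]
scene marker 0.71 [184. 249.] 3900 [0.521 0.014 0.05 ]
```

View pics/a.png

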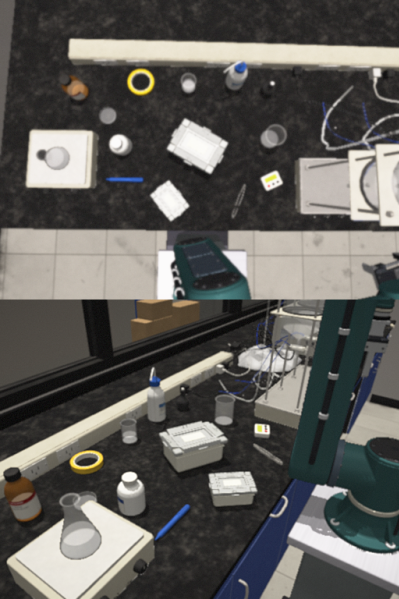

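```bash
python3 - <<'E'
from h import *
a=np.load('pics/top0.npy',allow_pickle=True).item()['pixels']; b=np.load('pics/scene0.npy',allow_pickle=True).item()['pixels']
A=cv2.resize(a[145:295,170:310],None,fx=2.8,fy=2.8,interpolation=cv2.INTER_CUBIC)
B=cv2.resize(b[140:290,190:330],None,fx=2.8,fy=2.8,interpolation=cv2.INTER_CUBIC)
cv2.imwrite('pics/b.png',np.hstack([A,B])[:,:,::-1])
E
```

```text
(no output)
```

View pics/b.png

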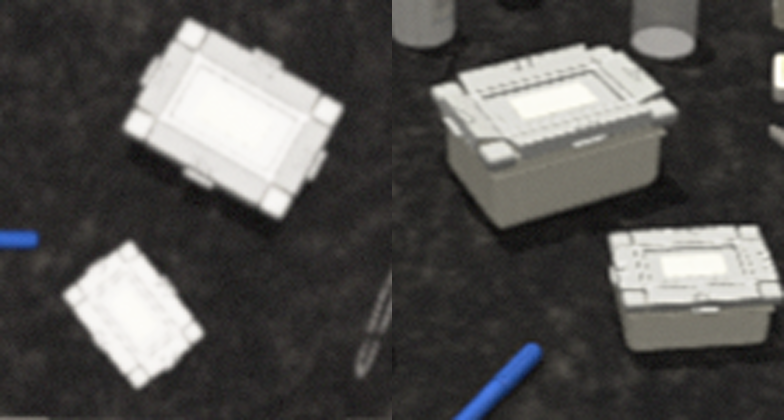

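The top view shows two candidates for the tub: the large one at pixel (256,188) and a small look-alike at (218,256). The large one, near (0.517, 0.016), should fit 126x176 mm. I'll check that by fitting its lid outline.

```bash
cat > fit.py <<'E'
from h import *
from scipy.optimize import least_squares
def run(c,uv):
    s=np.load(f'pics/{c}0.npy',allow_pickle=True).item()
    w=toworld(s,uv,.084)[:,:2]
    print(c,'sides',np.round(np.linalg.norm(w-np.roll(w,-1,0),axis=1),3),np.round(w,3).tolist())
    L=np.array([[.063,.088],[.063,-.088],[-.063,-.088],[-.063,.088]])
    def pts(q):
        C,S=np.cos(q[2]),np.sin(q[2]); return L@np.array([[C,S],[-S,C]])+q[:2]
    q=least_squares(lambda q:(pts(q)-w).ravel(),[.52,.01,-.5]); print(np.round(q.x,4),'rms',np.sqrt(2*q.cost/4).round(4)); return q.x
# order: far-left, far-right, near-right, near-left
top=np.array([[188,18],[343,104],[282,220],[123,130]])/2.8+[170,145]-.18
run('top',top)
s=np.load('pics/top0.npy',allow_pickle=True).item()
m=[r for r in silhouettes('top','tub')][0]['mask'].astype(np.uint8)
print(cv2.minAreaRect(cv2.findContours(m,0,2)[0][0]))
print('equip',np.round(toworld(s,[[382,275],[382,202],[450,275],[445,185]],.1),2).tolist())
E
python3 fit.py
```

```text
top sides [0.173 0.127 0.175 0.126] [[0.618, 0.069], [0.536, -0.083], [0.423, -0.024], [0.507, 0.13]]
[ 0.521   0.0229 -0.4971] rms 0.0014
((252.80003356933594, 186.9000244140625), (68.4236831665039, 50.98234558105469), 26.56505012512207)
equip [[0.29, -0.32, 0.1], [0.48, -0.32, 0.1], [0.29, -0.5, 0.1], [0.53, -0.5, 0.1]]
```

The fitted sides are 173–175 x 126–127 mm, so the large tub is the one. Its pose is about (0.521, 0.023), yaw −0.497. I'll start the approach, keeping clear of the equipment on the right.

Request:
{"fn": "play_rows", "kwargs": {
  "rows": [
    [0, [0, 3, 3], [0, 0, 0.1]],
    [0, [0, 7, 5], [0, 0, 0.2]],
    [0, [1, 11, 5], [0, 0, 0.3]],
    [0, [1.5, 15, 5], [0, 0, 0.4]],
    [0, [2, 19, 5], [0, 0, 0.5]],
    [0, [3, 23, 5], [0, 0, 0.6]],
    [0, [4, 27, 5], [0, 0, 0.7]],
    [0, [6, 30, 5], [0, 0, 0.775]]
  ]
}}

```text
time: 1.62
tool_pos: [0.2211, -0.2233, 0.2561]
ee_rot: [3.14, 0.001, 1.076]
wrist_force: [0.9, -0.2, 0.6]
width: 0.0441
```

Request:
{"fn": "play_rows", "kwargs": {
  "rows": [
    [0, [2.8, 2.8, 0], [0, 0, 0]],
    [0, [5.6, 5.6, 0], [0, 0, 0]],
    [0, [8.4, 8.4, 0], [0, 0, 0]],
    [0, [11.2, 11.2, 0], [0, 0, 0]],
    [0, [14, 14, 0], [0, 0, 0]],
    [0, [16.8, 16.8, 0], [0, 0, 0]],
    [0, [19.6, 19.6, 0], [0, 0, 0]],
    [0, [22, 22, 0], [0, 0, 0]]
  ]
}}

```text
time: 2.28
tool_pos: [0.4432, -0.0033, 0.2556]
ee_rot: [3.141, -0.001, 1.076]
wrist_force: [0.3, -0.9, 0.1]
width: 0.0007
```

```bash
python3 - <<'E'
from h import *
o=get_obs(); print(np.round(o['tool_pos'],4),np.round(o['ee_rot'],3),o['width'])
s=snapshot('wrist'); np.save('pics/wrist0.npy',s,allow_pickle=True)
q=[.521,.0229,-.4971]
C,S=np.cos(q[2]),np.sin(q[2]); R=np.array([[C,-S],[S,C]])
im=s['pixels'][:,:,::-1].copy()
for n,p,z in [('near',(-.056,0),.089),('far',(.056,0),.089),('left',(0,.081),.089),('right',(0,-.081),.089)]+[('c',(i*.063,j*.088),.084) for i in(-1,1) for j in (-1,1)]:
    w=R@np.array(p)+q[:2]; u=proj(s,[[*w,z]])[0]; print(n,np.round(w,4),np.round(u,1))
    if np.all(np.abs(u)<2000): cv2.circle(im,tuple(int(v) for v in u),3,(0,0,255),1)
    
cv2.imwrite('pics/c.png',im)
E
```

```text
[ 0.4432 -0.0033  0.2556] [ 3.141e+00 -1.000e-03  1.076e+00] 0.0006731361457786462
near [0.4718 0.0496] [254.2 111.9]
far [ 0.5702 -0.0038] [362.9 112.9]
left [0.5596 0.0941] [311.8  28.4]
right [ 0.4824 -0.0483] [305.9 188.6]
c [ 0.4237 -0.0244] [247.6 193.5]
c [0.5076 0.1303] [247.2  21.4]
c [ 0.5344 -0.0845] [361.3 193.6]
c [0.6183 0.0702] [373.8  23.8]
```

View pics/c.png

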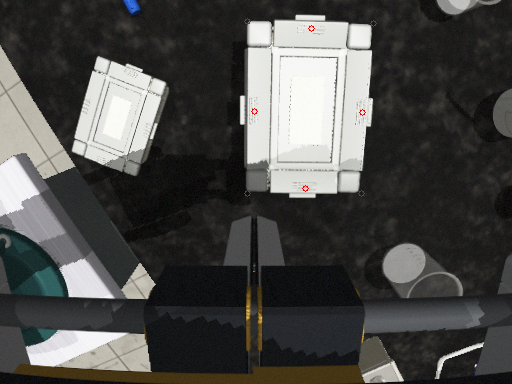

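The wrist view matches the fit to within about 2 px: near pad at (254,112), far (363,113), left (312,28), right (306,189). The small look-alike is at (120,115), clear of the work. I'll press the right side first.

Request:
{"fn": "play_rows", "kwargs": {
  "rows": [
    [0, [2, -2.3, -3], [0, 0, 0]],
    [0, [3.9, -4.5, -6.5], [0, 0, 0]],
    [0, [3.9, -4.5, -10], [0, 0, 0]],
    [0, [3.9, -4.5, -13], [0, 0, 0]],
    [0, [3.9, -4.5, -15], [0, 0, 0]],
    [0, [3.9, -4.5, -15.5], [0, 0, 0]],
    [0, [3.9, -4.5, -15.5], [0, 0, 0]]
  ]
}}

```text
time: 2.92
tool_pos: [0.4795, -0.0506, 0.0988]
ee_rot: [-3.138, 0.001, 1.074]
wrist_force: [-0.8, 1.0, 0.2]
width: 0.0003
```

Request:
{"fn": "play_rows", "kwargs": {
  "rows": [
    [0, [0, 0, -0.4], [0, 0, 0]],
    [0, [0, 0, -0.8], [0, 0, 0]],
    [0, [0, 0, -1.0], [0, 0, 0]],
    [0, [0, 0, -1.1], [0, 0, 0]],
    [0, [0, 0, -1.2], [0, 0, 0]],
    [0, [0, 0, -1.3], [0, 0, 0]],
    [0, [0, 0, -1.3], [0, 0, 0]]
  ]
}}

```text
time: 3.5
tool_pos: [0.4817, -0.0512, 0.0896]
ee_rot: [3.139, 0.0, 1.074]
wrist_force: [-1.9, -1.2, 6.7]
width: 0.0001
```

Request:
{"fn": "play_rows", "kwargs": {
  "rows": [
    [0, [0, 0, -0.1], [0, 0, 0]],
    [0, [0, 0, -0.2], [0, 0, 0]],
    [0, [0, 0, -0.3], [0, 0, 0]],
    [0, [0, 0, -0.3], [0, 0, 0]]
  ]
}}

```text
time: 3.83
tool_pos: [0.4814, -0.0509, 0.0855]
ee_rot: [3.14, -0.0, 1.074]
wrist_force: [-0.7, 0.4, 0.3]
width: 0.0004
```

Request:
{"fn": "play_rows", "kwargs": {
  "rows": [
    [0, [0, 0, -0.1], [0, 0, 0]],
    [0, [0, 0, -0.2], [0, 0, 0]],
    [0, [0, 0, -0.2], [0, 0, 0]]
  ]
}}

```text
time: 4.08
tool_pos: [0.4814, -0.0506, 0.084]
ee_rot: [3.14, -0.001, 1.074]
wrist_force: [-2.8, -0.1, 7.0]
width: 0.0004
```

The right side clicked: force peaked, dropped to about 0, then met the hard stop at z = 84 mm. Next is the near side.

Request:
{"fn": "play_rows", "kwargs": {
  "rows": [
    [0, [0, 0, 2.2], [0, 0, 0]],
    [0, [-0.3, 3.5, 2.2], [0, 0, 0]],
    [0, [-0.7, 7, 2.2], [0, 0, 0]],
    [0, [-1, 10, 2.2], [0, 0, 0]],
    [0, [-1, 10, 2.0], [0, 0, 0]],
    [0, [-1, 10, 1.3], [0, 0, 0]],
    [0, [-1, 10, 0.9], [0, 0, 0]],
    [0, [-1, 10, 0.6], [0, 0, 0]]
  ]
}}

```text
time: 4.75
tool_pos: [0.4703, 0.0492, 0.0884]
ee_rot: [-3.139, -0.0, 1.073]
wrist_force: [-4.7, 1.7, 11.6]
width: 0.0002
```

Request:
{"fn": "play_rows", "kwargs": {
  "rows": [
    [0, [0, 0, -0.1], [0, 0, 0]],
    [0, [0, 0, -0.2], [0, 0, 0]],
    [0, [0, 0, -0.3], [0, 0, 0]],
    [0, [0, 0, -0.4], [0, 0, 0]],
    [0, [0, 0, -0.4], [0, 0, 0]]
  ]
}}

```text
time: 5.17
tool_pos: [0.4711, 0.0481, 0.0842]
ee_rot: [3.141, 0.0, 1.072]
wrist_force: [0.7, -0.9, 1.3]
width: 0.0006
```

Request:
{"fn": "play_rows", "kwargs": {
  "rows": [
    [0, [0, 0, -0.1], [0, 0, 0]],
    [0, [0, 0, -0.2], [0, 0, 0]],
    [0, [0, 0, -0.2], [0, 0, 0]]
  ]
}}

```text
time: 5.42
tool_pos: [0.4712, 0.0482, 0.0841]
ee_rot: [3.141, 0.001, 1.073]
wrist_force: [-3.3, -1.6, 10.9]
width: 0.0003
```

Request:
{"fn": "play_rows", "kwargs": {
  "rows": [
    [0, [0, 0, 2.2], [0, 0, 0]],
    [0, [3, 1.6, 2.2], [0, 0, 0]],
    [0, [6, 3.2, 2.2], [0, 0, 0]],
    [0, [8.8, 4.6, 2.2], [0, 0, 0]],
    [0, [8.8, 4.6, 2.0], [0, 0, 0]],
    [0, [8.8, 4.6, 1.3], [0, 0, 0]],
    [0, [8.8, 4.6, 0.9], [0, 0, 0]],
    [0, [8.8, 4.6, 0.6], [0, 0, 0]]
  ]
}}

```text
time: 6.08
tool_pos: [0.5587, 0.0951, 0.089]
ee_rot: [3.141, -0.001, 1.073]
wrist_force: [0.3, 1.2, 9.0]
width: 0.0007
```

Request:
{"fn": "play_rows", "kwargs": {
  "rows": [
    [0, [0, 0, -0.1], [0, 0, 0]],
    [0, [0, 0, -0.2], [0, 0, 0]],
    [0, [0, 0, -0.3], [0, 0, 0]],
    [0, [0, 0, -0.4], [0, 0, 0]],
    [0, [0, 0, -0.4], [0, 0, 0]]
  ]
}}

```text
time: 6.5
tool_pos: [0.5579, 0.0946, 0.0847]
ee_rot: [3.141, 0.0, 1.073]
wrist_force: [-1.0, 0.9, -0.1]
width: 0.0005
```

Request:
{"fn": "play_rows", "kwargs": {
  "rows": [
    [0, [0, 0, -0.1], [0, 0, 0]],
    [0, [0, 0, -0.2], [0, 0, 0]],
    [0, [0, 0, -0.2], [0, 0, 0]]
  ]
}}

```text
time: 6.75
tool_pos: [0.5579, 0.0945, 0.0841]
ee_rot: [-3.141, 0.001, 1.073]
wrist_force: [-3.6, -0.5, 9.2]
width: 0.0003
```

Left clicked. Now the far side, a shift of about (+1.2, −9.8) cm.

Request:
{"fn": "play_rows", "kwargs": {
  "rows": [
    [0, [0, 0, 2.2], [0, 0, 0]],
    [0, [0.4, -3.3, 2.2], [0, 0, 0]],
    [0, [0.8, -6.6, 2.2], [0, 0, 0]],
    [0, [1.2, -9.8, 2.2], [0, 0, 0]],
    [0, [1.2, -9.8, 2.0], [0, 0, 0]],
    [0, [1.2, -9.8, 1.3], [0, 0, 0]],
    [0, [1.2, -9.8, 0.9], [0, 0, 0]],
    [0, [1.2, -9.8, 0.6], [0, 0, 0]]
  ]
}}

```text
time: 7.42
tool_pos: [0.5703, -0.0029, 0.0885]
ee_rot: [3.141, 0.002, 1.074]
wrist_force: [-2.4, -2.8, 9.9]
width: 0.0007
```

Request:
{"fn": "play_rows", "kwargs": {
  "rows": [
    [0, [0, 0, -0.1], [0, 0, 0]],
    [0, [0, 0, -0.2], [0, 0, 0]],
    [0, [0, 0, -0.3], [0, 0, 0]],
    [0, [0, 0, -0.4], [0, 0, 0]],
    [0, [0, 0, -0.4], [0, 0, 0]]
  ]
}}

```text
time: 7.83
tool_pos: [0.5706, -0.0015, 0.0842]
ee_rot: [-3.141, -0.0, 1.075]
wrist_force: [0.8, 0.9, 2.2]
width: 0.0004
```

Request:
{"fn": "play_rows", "kwargs": {
  "rows": [
    [0, [0, 0, -0.1], [0, 0, 0]],
    [0, [0, 0, -0.2], [0, 0, 0]],
    [0, [0, 0, -0.2], [0, 0, 0]]
  ]
}}

```text
time: 8.08
tool_pos: [0.5708, -0.0016, 0.0841]
ee_rot: [-3.142, -0.001, 1.075]
wrist_force: [-4.2, 0.3, 8.9]
width: 0.0004
```

All four sides are down. I'll back off to the earlier vantage point to check.

Request:
{"fn": "play_rows", "kwargs": {
  "rows": [
    [0, [0, 0, 2], [0, 0, 0]],
    [0, [0, 0, 5], [0, 0, 0]],
    [0, [-2, 0, 8], [0, 0, 0]],
    [0, [-4.5, 0, 11], [0, 0, 0]],
    [0, [-7, 0, 14], [0, 0, 0]],
    [0, [-10, 0, 16.5], [0, 0, 0]],
    [0, [-12.7, 0, 17.2], [0, 0, 0]],
    [0, [-12.7, 0, 17.2], [0, 0, 0]]
  ]
}}

```text
time: 8.75
tool_pos: [0.4419, -0.0018, 0.2582]
ee_rot: [3.136, -0.002, 1.075]
wrist_force: [0.2, 0.5, 0.2]
width: 0.0004
```

```bash
python3 - <<'E'
from h import *
s=snapshot('wrist'); t=snapshot('top'); c=snapshot('scene')
w0=np.load('pics/wrist0.npy',allow_pickle=True).item()['pixels']; c0=np.load('pics/scene0.npy',allow_pickle=True).item()['pixels']
f=lambda im,a,b,d,e:cv2.resize(im[a:b,d:e],(390,290),interpolation=cv2.INTER_CUBIC)
cv2.imwrite('pics/d.png',np.vstack([np.hstack([f(w0,5,210,180,456),f(s['pixels'],5,210,180,456)]),np.hstack([f(c0,150,240,190,311),f(c['pixels'],150,240,190,311)])])[:,:,::-1])
for l in ('jar','beaker','marker','tub'):
    r=silhouettes('top',l)[:1]; r2=silhouettes('scene',l)[:1]
    print(l,[(np.round(x['point'],1),round(x['confidence'],2)) for x in r+r2])
E
```

```text
jar [(array([184.6, 154.2]), 0.95), (array([249.2, 166.4]), 0.73)]
beaker [(array([176. , 350.2]), 0.81), (array([135.8, 286.2]), 0.67)]
marker [(array([230.7, 160.8]), 0.54), (array([284.4, 221.7]), 0.89)]
tub [(array([257.7, 216.7]), 0.94), (array([238.8, 295.7]), 0.71)]
```

View pics/d.png

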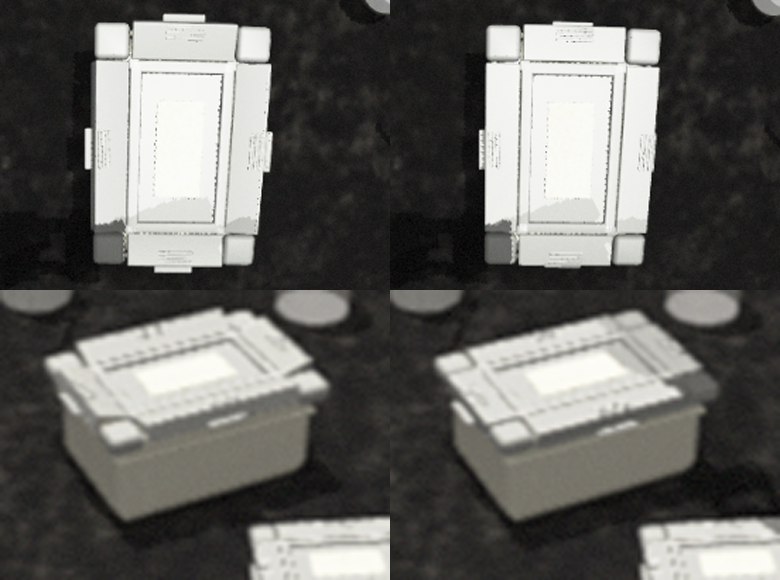

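The before/after picture shows all four sections flush with the fixed corners, and the tub and bystanders in place. I'll hand the job in.

```bash
python3 -c "
from bench import *
print(close_job())"
```

```text
the job is handed in; nothing more can be done
None
```

All four sides of the tub's rim are clicked shut and lie flush, and the job was handed in after about 9 s of robot time. I pressed them with the closed fingertips in the order right, near, left, far. The tub was the large one: its lid measured about 174 x 126 mm, and I left the smaller look-alike alone.

- **Clicks:** On each side the force rose to about 7–12 N, dropped to 0–2 N as it clicked, then met a hard stop at 84 mm. No reading went above 12 N, though force was only read at the end of each move.
- **Flush lid:** Before and after pictures from the wrist and scene cameras show all four sections level with the fixed corners. The tub stands where it was.
- **Bystanders:** The jar, beaker and marker were found within about 1–3 px of where they started, which is within the detector's scatter.
- **Disagreement:** In the last check, the "tub" detector's best match was the small look-alike, so I judged the real tub from the pictures alone.

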